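Clamp an extruder barrel in its V-block stand

TASK

Lay the bare metal clay-extruder barrel in the two V-blocks of the steel stand so that it settles by itself, then push it slowly along the V-blocks until its end is home against the stop plate and keep pushing steadily with about 15 N for half a second. Then bring the hinged hold-down bar over under control, without letting it fall, and press its handle down with about 6 N for half a second, so that the bar is left lying on the barrel. Be gentle: do not drop or ram anything, and leave the other things on the table where they are.

Things in the scene. Friction and masses are not known exactly. Their poses are not given: they have to be found in the camera images.
- barrel: the loose bare aluminium extruder barrel: a closed round cylinder 40 mm in diameter and 220 mm long with flat capped ends, both ends alike, 0.35 to 0.55 kg. Origin at its very centre; its x axis runs along its length (either end may go to the stop). At the start it lies level in a low wooden rest, its axis 50 mm above the table, clear for fingers over its middle 140 mm
- barrel_mid (a point): the centre of the barrel, on its axis and half-way along (same point as the body's origin)
- stand: steel stand, fixed: base 290 mm (along its x) by 130 by 14 mm with two V-blocks, a stop plate at its +x end and a hinged bar. Origin on the table surface under the middle; x runs along the V-blocks towards the stop, z up. Lying home, the barrel's centre is at x 0, y 0, z 65 mm in this frame, axis along x. Sliding it along the V-blocks takes roughly 3 to 9 N
- vblock_a: steel V-block (90 degree V along the stand's x, 30 mm long, 80 mm wide, top edges 70 mm above the table, open upward), farther from the stop. Origin on the table surface below its middle, at x -65 mm in the stand's frame. Between the two V-blocks 100 mm are free for fingers
- vblock_b: the like V-block nearer the stop, at x +65 mm in the stand's frame
- stop: upright fixed stop plate, 36 mm wide, its top 88 mm above the table; its flat face looks along the stand's -x and stands at x +110 mm in the stand's frame. It is hard: reach it at 15 mm/s or slower, and a few millimetres too far is too much force. Origin on the table under the stand's middle (equal to the stand's origin)
- holdbar: steel hold-down bar, 20 mm wide, 12 mm thick, 0.3 kg, on a hinge of slight friction. Origin on the hinge axis, parallel to the stand's x at x +65, y +48, z 91 mm in its frame; the bar runs along its own -y. It starts upright, leaning back 95 to 105 degrees from level; swung towards the stand's -y it lies level on the barrel (its axes as the stand's). Let go near upright, it falls; down, it stays
- bar_handle (a point): grip point on the bar's handle: a round black rod 14 mm in diameter, parallel to the hinge, sticking out sideways at the bar's free end towards the stand's +x; this point lies 125 mm from the hinge axis, 38 mm along +x from the bar's middle, with 27 mm of free rod on either side. Force here acts 2.6 times as strongly on the barrel
- mug: bystander: unfired clay mug, 82 mm wide, 95 mm high; origin near its underside. To be left alone
- sponge: bystander: yellow sponge block, 100 x 60 x 30 mm; origin near its underside. To be left alone
- jar: bystander: amber glass jar, 60 mm wide, 70 mm high; origin near its underside. To be left alone
- brush: bystander: flat brush; origin near its underside. To be left alone
- spatula: bystander: spatula; origin near its underside. To be left alone
- bowl: bystander: terracotta bowl, 120 mm wide, 50 mm high; origin near its underside. To be left alone
- block: bystander: wooden block, 90 x 50 x 30 mm; origin near its underside. To be left alone

How it is judged:
By the outcome, as a careful person would: the job done as asked, in the order asked, and still so for the second after the job is handed in, with the robot touching nothing.
It also fails if it takes over 72 s, if anything falls off the work surface, if the arm or the gripper's body presses on something with over 40 N, if the wrist force passes 120 N, or if a joint passes its speed limit or range.

ROBOT

A 6-joint arm with a two-finger parallel gripper is mounted at the origin on the work surface. World frame = base frame: x ahead of the robot, y to its left, z up, the work surface at z = 0. Lengths are in mm, angles in rad, forces in N, time in s.
With the tool pointing down it reaches from about 275 to 1000 mm from the base axis. Payload 8.4 kg.
Tool frame: the origin (TCP) lies between the finger pads; the fingertips stand r.tips_ahead ahead of it and the grasp point (between the pads) lies 6 mm ahead of it (r.tips_ahead is the distance from the TCP to the fingertips, in mm); z points along the fingers, y is the line along which they close (so a half turn about z gives the same grasp; the last joint's range is limited). The gripper opens to 85 mm and grips with 20 to 120 N. Pads are 22 mm wide; open, the fingers measure 114 mm over their backs; the gripper's body (76 mm by 85 mm) begins 54 mm behind the grasp point. The pads swing forward as they close: fully open they stand 13 mm farther back than shut.
Start: joints at [1.178, 0.353, 1.633, -0, 1.155, -0.002], TCP at [238.079, 577.881, 256.281] pointing down, gripper open.
Joint ranges: [-2.63, 2.63], [-0.92, 2.1], [0.06, 2.66], [-1.3, 4.44], [0, 2.69], [-3.02, 3.02]. Speed limits (rad/s): [2.22, 2.22, 2.79, 3.14, 3.14, 3.14].

INTERFACE

Orientations are given as [roll, pitch, yaw] about the fixed x, y, z axes, in that order (R = Rz(yaw) Ry(pitch) Rx(roll)).
In Python, from rig import r gives the robot as it stands.
- The arm moves only by the tool carry_out, never from a script. Its arguments are lists of equal length, an entry for each row: "delta_pos": the shift along the tool's x, y, z in m, a list of three; "rot": the turn, a rotation vector about the tool's x, y, z in degrees, a list of three. A call has 1 to 8 rows; each row is the pose to reach, as a shift and turn from the pose commanded when the call began, along the tool's axes at that moment; what a row does not reach only later rows make up. A row lasts 1/8 s, in which the tool goes at most 62.5 mm and 10.7 degrees, less where a joint would pass 70% of its speed; a pose out of reach is approached as far as the arm can. A call with a gripper value outside its range is refused whole. "claw" is the finger opening in m, from 0 to 0.0854, set as the call begins (left out, the last holds). The fingers move at their own pace and stop on an object; "grip_force" is the grip in N (left out, the last holds). Time passes only in rows, so rows that repeat a pose let the fingers close. It gives the time, the measured TCP pose, the force, the opening and the grip force at its end, in the units of the state.
- r.sense(): the state, without advancing time (a new reading comes with each control period).
- r.grab_frame(name): name is "scene" or "top" or "wrist"; returns the picture (420x560x3 uint8, blue, green, red); there is no depth.
- r.camera_info(name): a dict with "fx", "fy", "cx", "cy" (pixels), "distortion" ([k1, k2, p1, p2, k3] as OpenCV has them; the pictures are not rectified), "pose" (4x4, takes a point from camera to world coordinates); the wrist camera has in their place "hand_eye" (4x4, takes a point from camera to tool coordinates, whose origin is the TCP and whose axes are the flange's). Camera axes: x right, y down, z forward; pixel columns grow to the right and rows downward; lengths in mm; the calibration is good to about 2 mm. A picture is of the moment at which its call begins: read the wrist's pose just before it. camera_info takes no time and is no camera call.
- r.sign_off(): hands the job in; it is judged then, once.
Trained networks look in the newest picture that a camera, given by its name, has taken for a name from the list of things; names that differ only in an ending like _2 or _b are one class to them, and where a whole thing is asked for, a point or a joint stands for the part that bears it (a point fixed in the world has none). Each returns a list of dicts, best first, with "p" (0 to 1); they miss things now and then, are a little off and sometimes report something else, mostly with a low value. They report only what shows in the picture. A call takes as long as a camera call.
- r.recognise(thing, camera): "box" ([left, top, right, bottom] in pixels, round what is visible of it).
- r.cut_out(thing, camera): "mask" (420x560 bool, what is visible of it) and "box" ([left, top, right, bottom] in pixels, round what is visible of it).
The state is a dict: "clock": time; "qpos": joint angles; "qvel": joint speeds; "joint_efforts": joint torques, N m; "eef_pos": TCP position; "tcp_rot": TCP orientation; "contact_force": force on the tool from outside, world axes, zero at the start; "wrist_torque": the same for the moment, N m; "opening": opening from 0.0 (shut) to 1.0 (fully open); "grasp_force": force on a finger pad.
Only numpy, scipy, OpenCV 4.12 (cv2) and the standard library are available. Lean on these libraries where they do the work, as an engineer would, in place of code of your own. Each camera call takes 0.05 s, during which the arm holds its last target. There are 200 camera calls.

## Working session

There is one attempt and no reset: what is moved stays moved. The work goes in short steps, Python scripts to look and compute and a tool call to move; the robot and the scene stay as the last step left them, time stands still between calls to the robot, and variables do not carry over. Pictures are saved under pics/ and viewed, at most 13 in all, crops included, and the job is handed in when it is done.

Besides the shell and the picture viewer there is one more tool, called as a command line: name --argument value ..., lists and objects as JSON in quotes. carry_out: Moves the arm, as the interface text tells. Its arguments: {"type":"object","properties":{"delta_pos":{"type":"array","items":{"type":"array","items":{"type":"number"}}},"rot":{"type":"array","items":{"type":"array","items":{"type":"number"}}},"claw":{"type":"number"},"grip_force":{"type":"number"}},"required":["delta_pos","rot"]}

```bash
mkdir -p pics; ls; python3 - <<'E'
from rig import r
import cv2,numpy as np
s=r.sense();print(s, r.tips_ahead)
a=r.grab_frame("scene");b=r.grab_frame("top")
for c in("scene","top","wrist"):
    i=r.camera_info(c);print(c,{k:np.round(v,3).tolist() for k,v in i.items()})
cv2.imwrite("pics/top.png",cv2.resize(b,(800,600)));cv2.imwrite("pics/scene.png",cv2.resize(a,(800,600)))
for c in("top","scene"):
    for t in("barrel","stand","vblock_a","stop","holdbar","bar_handle"):
        print(c,t,[(np.round(d["box"]).tolist(),round(d["p"],2)) for d in r.recognise(t,c)][:3])
E
```

```text
pics
{'clock': 0.0, 'qpos': array([ 1.17757838e+00,  3.53627752e-01,  1.63416425e+00,  2.05407279e-05,
        1.15519151e+00, -2.41758451e-03]), 'qvel': array([ 7.35098794e-04,  1.64075041e-03,  7.51572399e-05,  3.77267046e-04,
        3.57996787e-04, -9.41880664e-04]), 'joint_efforts': array([-3.48588183e-03, -6.05245399e+01, -3.42058825e+01, -4.24194559e-04,
        9.73952789e-03,  2.44919545e-05]), 'eef_pos': array([237.91058934, 577.45546225, 255.56150998]), 'tcp_rot': array([-3.14020185e+00, -2.21430413e-05,  2.75078397e+00]), 'contact_force': array([-0.85875684, -0.02701478,  0.32333525]), 'wrist_torque': array([ 0.01507697,  0.02704   , -0.05521483]), 'grasp_force': 0.0, 'opening': 1.0023986127344113} 25.0
scene {'fx': 469.793, 'fy': 469.793, 'cx': 283.845, 'cy': 220.819, 'distortion': [-0.158, 0.0, 0.0, 0.0, 0.0], 'pose': [[-0.75, 0.565, -0.344, 1068.75], [0.662, 0.643, -0.386, 536.161], [0.003, -0.517, -0.856, 1308.966], [0.0, 0.0, 0.0, 1.0]]}
top {'fx': 420.0, 'fy': 420.0, 'cx': 277.349, 'cy': 209.373, 'distortion': [-0.033, 0.0, 0.0, 0.0, 0.0], 'pose': [[-0.001, -0.99, 0
[... 413 characters left out ...]
66.0, 406.0, 254.0], 0.91)]
top vblock_a [([361.0, 204.0, 378.0, 235.0], 0.95), ([309.0, 205.0, 325.0, 243.0], 0.94)]
top stop [([382.0, 205.0, 398.0, 226.0], 0.63)]
top holdbar [([361.0, 167.0, 409.0, 201.0], 0.94), ([255.0, 249.0, 293.0, 288.0], 0.25)]
top bar_handle [([363.0, 166.0, 410.0, 203.0], 0.88)]
scene barrel [([308.0, 231.0, 360.0, 301.0], 0.91)]
scene stand [([203.0, 151.0, 303.0, 235.0], 0.71)]
scene vblock_a [([231.0, 166.0, 250.0, 194.0], 0.87), ([257.0, 189.0, 282.0, 216.0], 0.78), ([203.0, 152.0, 232.0, 187.0], 0.73)]
scene stop [([227.0, 163.0, 236.0, 176.0], 0.41)]
scene holdbar [([202.0, 149.0, 235.0, 180.0], 0.63)]
scene bar_handle [([202.0, 150.0, 233.0, 185.0], 0.75)]
```

View pics/top.png

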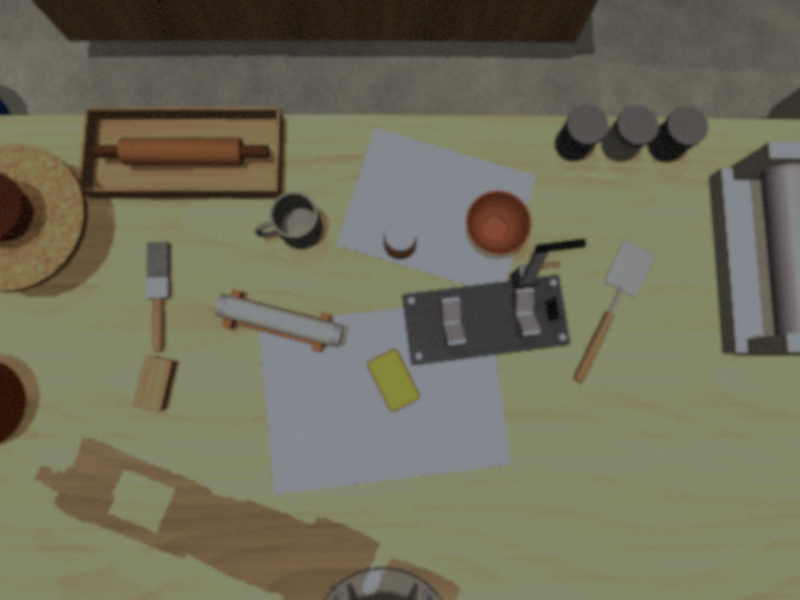

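View pics/scene.png

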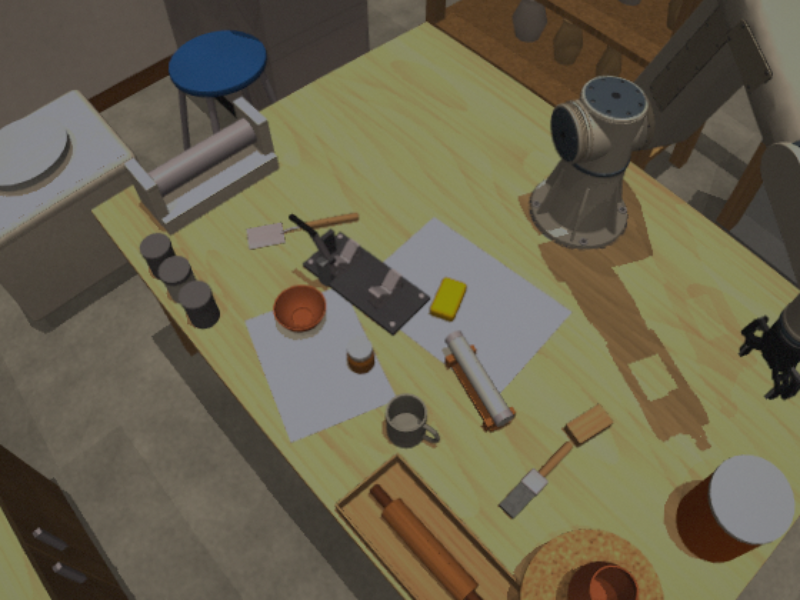

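The top view shows the barrel in its rest at about (280,320), its right end towards the stand. The stand is at about (486,320), with the stop on its right at (552,308), so stand +x points along world -y. The bar leans back, with its handle at (562,243). The scene view shows the same layout.

```bash
cat > h.py <<'E'
from rig import r
import numpy as np,cv2
from scipy.spatial.transform import Rotation as Ro
from scipy.optimize import least_squares
def tool(s=None):
    s=s or r.sense();T=np.eye(4);T[:3,:3]=Ro.from_euler("xyz",s["tcp_rot"]).as_matrix();T[:3,3]=s["eef_pos"];return T
def cam(name,T=None):
    i=r.camera_info(name);K=np.array([[i["fx"],0,i["cx"]],[0,i["fy"],i["cy"]],[0,0,1.]])
    P=np.array(i["pose"]) if "pose" in i else (tool() if T is None else T)@np.array(i["hand_eye"])
    return K,np.array(i["distortion"],float),P
def proj(c,X):
    K,d,P=c;R=P[:3,:3].T
    return cv2.projectPoints(np.atleast_2d(X).astype(float),cv2.Rodrigues(R)[0],-R@P[:3,3],K,d)[0].reshape(-1,2)
def onplane(c,uv,z):
    K,d,P=c;n=cv2.undistortPoints(np.array(uv,float).reshape(-1,1,2),K,d).reshape(-1,2)
    v=np.c_[n,np.ones(len(n))]@P[:3,:3].T;return P[:3,3]+v*((z-P[2,3])/v[:,2])[:,None]
def tri(obs): # [(cam,uv)]
    return least_squares(lambda X:np.concatenate([proj(c,X)[0]-uv for c,uv in obs]),[420,0,60],loss="soft_l1")
def tocmd(p,rpy_target=None):
    """shift (m) and rotvec(deg) in tool axes from measured pose"""
    T=tool();d=T[:3,:3].T@(np.array(p)-T[:3,3])/1000
    w=np.zeros(3) if rpy_target is None else np.degrees((Ro.from_matrix(T[:3,:3]).inv()*Ro.from_euler("xyz",rpy_target)).as_rotvec())
    return np.round(d,4),np.round(w,2)
E
python3 - <<'E'
from h import *
r.grab_frame("scene");r.grab_frame("top")
C={c:cam(c) for c in("top","scene")}
m={c:r.cut_out("barrel",c)[0]["mask"].astype(np.uint8) for c in C}
for c in C:
    p=np.argwhere(m[c])[:,::-1];rc=cv2.minAreaRect(p.astype(np.float32));print(c,rc)
    m[c]=(c,rc)
res=tri([(C[c],np.array(m[c][1][0])) for c in C]);print(res.x,res.cost)
b=cv2.boxPoints(m["top"][1]);print(onplane(C["top"],b,50))
e=[[403,295],[557,276],[569,344],[412,364]]
print(onplane(C["top"],np.array(e)*.7,14))
print(onplane(C["top"],np.array([[537,248],[584,243]])*.7,214))
E
```

```text
top ((194.67405700683594, 223.85018920898438), (91.02336120605469, 16.2658748626709), 14.995079040527344)
scene ((334.1029357910156, 263.3382263183594), (73.40139770507812, 13.891385078430176), 59.03623962402344)
[548.28850318 180.47650851  54.64016965] 0.2475484734716955
[[557.79755768 296.80097672  50.        ]
 [597.25051291 287.91942243  50.        ]
 [538.36945835  67.93122185  50.        ]
 [499.53192869  77.87787013  50.        ]]
[[ 597.00573058  -35.46288393   14.        ]
 [ 632.23381729 -316.80565205   14.        ]
 [ 508.11512192 -333.72415823   14.        ]
 [ 472.91046455  -51.11700753   14.        ]]
[[ 638.27364938 -231.11653911  214.        ]
 [ 646.16398765 -302.39539614  214.        ]]
```

```bash
python3 -c "
from h import *
print(tocmd([548,150,260],[np.pi,0,1.31]),r.sense()['clock'])"
```

```text
(array([-0.4495, -0.2776, -0.0037]), array([ 0.  ,  0.  , 82.55])) 0.9
```

carry_out --delta_pos '[[-0.056,-0.035,-0.0005],[-0.112,-0.07,-0.001],[-0.168,-0.105,-0.0015],[-0.224,-0.14,-0.002],[-0.28,-0.175,-0.0025],[-0.336,-0.21,-0.003],[-0.393,-0.243,-0.0035],[-0.4495,-0.2776,-0.0037]]' --rot '[[0,0,10.4],[0,0,20.7],[0,0,31],[0,0,41.3],[0,0,51.6],[0,0,62],[0,0,72.3],[0,0,82.5]]'

```text
clock: 1.9
eef_pos: [532.3, 171.0, 260.2]
tcp_rot: [3.141, -0.001, 1.305]
contact_force: [1.5, 0.8, 1.2]
opening: 1.003
grasp_force: 0.0
```

```bash
cat > fitb.py <<'E'
from h import *
def cyl(q):
    x,y,z,a=q;u=np.array([np.cos(a),np.sin(a),0]);n=np.array([-u[1],u[0],0]);t=np.linspace(0,2*np.pi,60)
    ring=20*(np.outer(np.cos(t),n)+np.outer(np.sin(t),[0,0,1]))
    return np.r_[ring+110*u,ring-110*u]+[x,y,z]
def rectv(p):
    c,s,_=cv2.minAreaRect(p.astype(np.float32));bp=cv2.boxPoints((c,s,_));
    e=max(((bp[1]-bp[0]),(bp[2]-bp[1])),key=np.linalg.norm);a=np.arctan2(e[1],e[0])
    return np.r_[c,max(s),min(s),0],a
def fit(obs,q0): # obs [(cam,mask)]
    M=[]
    for c,m in obs:
        ct=max(cv2.findContours(m.astype(np.uint8),0,1)[0],key=len).reshape(-1,2);M.append((c,rectv(ct)))
    def f(q):
        o=[]
        for c,(v,a) in M:
            w,b=rectv(cv2.convexHull(proj(c,cyl(q)).astype(np.float32)).reshape(-1,2));d=(b-a+np.pi/2)%np.pi-np.pi/2
            w=w-v;w[4]=d*v[2]/2;w[3]-=0;o.append(w)
        return np.concatenate(o)
    return least_squares(f,q0,loss="soft_l1",x_scale=[10,10,10,.1],diff_step=1e-4)
E
python3 - <<'E'
from fitb import *
import pickle
s=r.sense();T=tool(s);w=r.grab_frame("wrist");cv2.imwrite("pics/w1.png",w);c=cam("wrist",T)
d=r.cut_out("barrel","wrist");print(s["eef_pos"],s["tcp_rot"],s["clock"],[(x["p"],x["box"]) for x in d])
pickle.dump((c,d[0]["mask"]),open("b1.pkl","wb"))
r.grab_frame("top");m=r.cut_out("barrel","top")[0];ct=cam("top")
print("topbox",m["box"],m["p"])
for o in ([(c,d[0]["mask"])],[(c,d[0]["mask"]),(ct,m["mask"])]):
    R=fit(o,[548,180,50,1.31]);print(np.round(R.x,3),np.round(R.fun,1))
E
```

```text
[532.26704873 171.03199841 260.21801344] [ 3.14095882e+00 -5.48863671e-04  1.30492519e+00] 1.9 [(0.78, [268.6, 68.5, 309.6, 274.4])]
topbox [188.4, 216.5, 238.9, 242.2] 0.7
[547.332 179.781  50.377   1.335] [ 0.   0.   0.1 -0.4 -0. ]
[546.884 179.438  49.95    1.333] [ -0.3   0.4  -0.4  -0.4   0.1 -18.4  -4.6  39.5  -0.   -0.4]
```

View pics/w1.png

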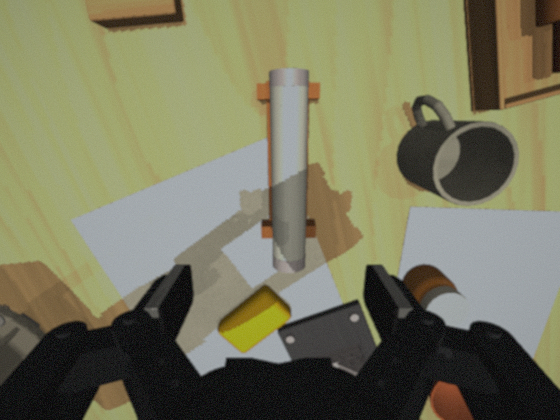

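The barrel runs from about (289,68) to (289,272), and the fit agrees with the expected size and height. Next I look at the stand from above.

carry_out --delta_pos '[[-0.06,0.015,-0.01],[-0.118,0.03,-0.02],[-0.177,0.045,-0.03],[-0.236,0.061,-0.04],[-0.295,0.076,-0.04],[-0.353,0.091,-0.04],[-0.353,0.091,-0.04],[-0.353,0.091,-0.04]]' --rot '[[0,0,-5],[0,0,-10],[0,0,-15],[0,0,-20],[0,0,-22],[0,0,-22],[0,0,-22],[0,0,-22]]'

```text
clock: 3.1
eef_pos: [528.3, -190.4, 299.7]
tcp_rot: [-3.141, -0.001, 1.696]
contact_force: [1.2, 1.0, -0.7]
opening: 1.0
grasp_force: 0.0
```

```bash
python3 - <<'E'
from h import *
s=r.sense();T=tool(s);w=r.grab_frame("wrist");cv2.imwrite("pics/w2.png",cv2.resize(w,(800,600),interpolation=cv2.INTER_CUBIC));np.save("T2.npy",T)
print(s["eef_pos"],s["tcp_rot"],s["clock"])
for t in("stand","vblock_a","stop","holdbar","bar_handle"):
    print(t,[(np.round(d["box"]).tolist(),round(d["p"],2)) for d in r.recognise(t,"wrist")][:3])
E
```

```text
[ 528.26933831 -190.38101227  299.67319056] [-3.14122058e+00 -9.45493250e-04  1.69597902e+00] 3.1
stand [([246.0, 53.0, 416.0, 296.0], 0.94)]
vblock_a [([267.0, 206.0, 329.0, 245.0], 0.8), ([264.0, 109.0, 336.0, 141.0], 0.79)]
stop [([282.0, 246.0, 314.0, 281.0], 0.89)]
holdbar [([333.0, 224.0, 418.0, 297.0], 0.64)]
bar_handle [([332.0, 227.0, 415.0, 296.0], 0.73)]
```

View pics/w2.png

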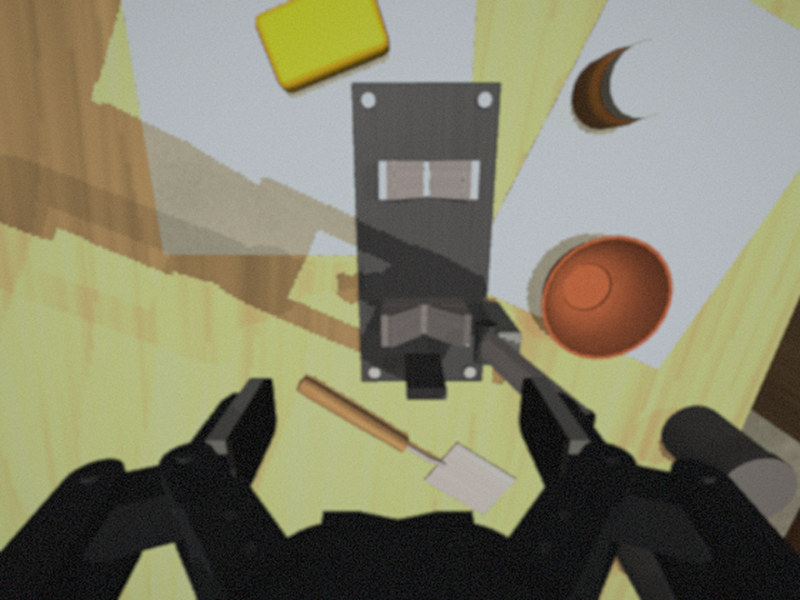

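The wrist view shows the stand base with far corners at (351,83) and (501,83) and near corners at (361,381) and (482,381). V-block A's top corners are at about (378..480, 160..200). The stop is at (425,360) and the bar leans to the right at (500,340). I fit the stand pose from these points.

```bash
cat > stand.py <<'E'
from h import *
c=cam("wrist",np.load("T2.npy"))
P=np.array([[-145,-65,14],[-145,65,14],[145,-65,14],[145,65,14],[-80,-40,70],[-80,40,70],[-50,-40,70],[-50,40,70],[80,-40,70],[80,40,70]],float)
U=np.array([[351,83],[501,83],[361,381],[482,381],[378,160],[480,160],[378,200],[480,200],[381,348],[472,348]],float)*.7
def W(q,P):
    a=q[2];return np.array(P)@np.array([[np.cos(a),np.sin(a),0],[-np.sin(a),np.cos(a),0],[0,0,1]])+[q[0],q[1],q[3] if len(q)>3 else 0]
if __name__=="__main__":
    for q0 in([552,-184,1.695-np.pi],[552,-184,1.695-np.pi,0]):
        R=least_squares(lambda q:(proj(c,W(q,P))-U).ravel(),q0,loss="soft_l1",x_scale=[1,1,.01,1][:len(q0)]);print(np.round(R.x,4),np.round(R.fun.reshape(-1,2),1).tolist())
    ct=cam("top");Ut=np.array([[403,295],[557,276],[569,344],[412,364]])*.7
    R=least_squares(lambda q:(proj(ct,W(q,P[[1,3,2,0]]))-Ut).ravel(),[552,-184,-1.45]);print("top",R.x,np.round(R.fun,1))
E
python3 stand.py
```

```text
[ 552.2747 -184.8293   -1.4417] [[-0.3, -0.7], [0.4, -1.2], [-0.1, 1.0], [0.2, 0.6], [0.1, 0.5], [0.4, 0.2], [0.6, 0.0], [-1.1, -0.3], [0.3, 0.3], [-1.0, -0.0]]
[ 552.3783 -185.0103   -1.442    -1.5908] [[-0.1, -0.3], [0.1, -0.8], [0.0, 0.6], [0.0, 0.2], [0.3, 0.7], [0.2, 0.4], [0.7, 0.1], [-1.3, -0.2], [0.4, -0.1], [-1.2, -0.4]]
top [ 552.70606338 -184.34576915   -1.44531556] [-1.2 -0.8  1.2 -1.2  1.   0.7 -1.   1.1]
```

```bash
python3 -c "
from h import *
print(tocmd([547.3,179.8,150],[np.pi,0,1.335]),r.sense()['clock'])"
```

```text
(array([0.365 , 0.0651, 0.15  ]), array([ 1.000e-02, -0.000e+00,  2.072e+01])) 3.4
```

carry_out --delta_pos '[[0.055,0.01,0.0],[0.11,0.02,0.01],[0.165,0.03,0.03],[0.22,0.04,0.06],[0.275,0.05,0.09],[0.325,0.058,0.12],[0.365,0.065,0.15],[0.365,0.065,0.15]]' --rot '[[0,0,3],[0,0,6],[0,0,9],[0,0,12],[0,0,15],[0,0,18],[0,0,20.7],[0,0,20.7]]'

```text
clock: 4.4
eef_pos: [546.0, 181.1, 147.6]
tcp_rot: [-3.138, 0.002, 1.337]
contact_force: [-0.9, -0.5, 0.6]
opening: 1.002
grasp_force: 0.0
```

```bash
python3 - <<'E'
from fitb import *
import pickle
s=r.sense();T=tool(s);w=r.grab_frame("wrist");cv2.imwrite("pics/w3.png",w);c=cam("wrist",T)
d=r.cut_out("barrel","wrist");print(s["eef_pos"],s["tcp_rot"],s["clock"],[(x["p"],x["box"]) for x in d])
c1,m1=pickle.load(open("b1.pkl","rb"))
for q in([547.3,179.8,50.4,1.335],):
    print("pred",proj(c,cyl(q)).min(0),proj(c,cyl(q)).max(0))
m=d[0]["mask"]
# edge-based centreline: mid column per row vs predicted axis
for y in range(20,300,30):
    x=np.where(m[y])[0]
    if len(x): print(y,x.min(),x.max())
R=fit([(c1,m1),(c,m)],[547.3,179.8,50.4,1.335]);print(np.round(R.x,3),np.round(R.fun,1))
# two-view height from far end cap centre
E
```

```text
[546.01987853 181.10668834 147.59456353] [-3.13832883e+00  1.59157879e-03  1.33724479e+00] 4.4 [(0.59, [255.3, 65.5, 312.7, 354.0])]
pred [252.90822751  62.17915177] [313.70485505 356.7450776 ]
80 254 313
110 254 312
140 254 309
170 254 308
200 254 306
230 255 305
260 255 303
290 255 301
[550.777 178.725  49.608   1.367] [ 3.   0.1 -0.5 -0.5 -3.  -0.9 -0.   0.4 -0.5  0.9]
```

View pics/w3.png

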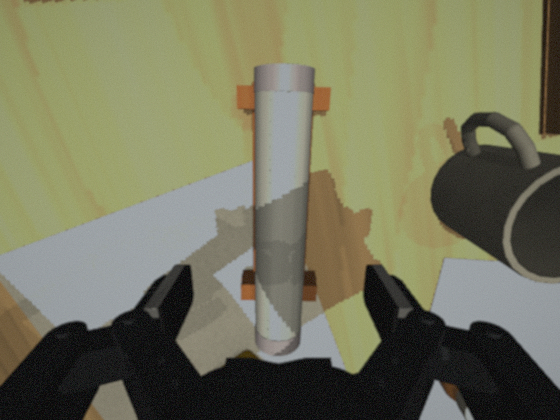

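The barrel lies centred between the fingers: at the finger row it spans columns 255–303 and the fingers' midpoint is about 278. The predicted outline agrees, so I go down.

carry_out --delta_pos '[[0,0,0.03],[0,0,0.06],[0,0,0.08],[0,0,0.09],[0,0,0.092],[0,0,0.092]]' --rot '[[0,0,0],[0,0,0],[0,0,0],[0,0,0],[0,0,0],[0,0,0]]'

```text
clock: 5.25
eef_pos: [548.3, 178.4, 58.8]
tcp_rot: [3.14, -0.001, 1.333]
contact_force: [0.3, 0.5, 0.1]
opening: 0.999
grasp_force: 0.0
```

carry_out --delta_pos '[[0,0,0],[0,0,0],[0,0,0],[0,0,0],[0,0,0],[0,0,0]]' --rot '[[0,0,0],[0,0,0],[0,0,0],[0,0,0],[0,0,0],[0,0,0]]' --claw 0.03 --grip_force 35

```text
clock: 6.0
eef_pos: [547.2, 178.7, 58.2]
tcp_rot: [-3.141, 0.0, 1.333]
contact_force: [-3.1, 0.8, 5.4]
opening: 0.456
grasp_force: 34.5
```

carry_out --delta_pos '[[0,0,-0.005],[0,0,-0.02],[0,0,-0.04],[0,0,-0.065],[0,0,-0.09],[0,0,-0.105]]' --rot '[[0,0,0],[0,0,0],[0,0,0],[0,0,0],[0,0,0],[0,0,0]]'

```text
clock: 6.75
eef_pos: [548.1, 178.6, 164.7]
tcp_rot: [3.14, -0.001, 1.334]
contact_force: [1.3, 0.7, -5.7]
opening: 0.453
grasp_force: 36.3
```

carry_out --delta_pos '[[-0.03,0.007,0],[-0.08,0.02,0],[-0.13,0.033,0],[-0.18,0.045,0],[-0.23,0.057,0],[-0.28,0.07,0],[-0.315,0.078,0],[-0.3287,0.0816,0]]' --rot '[[0,0,-2],[0,0,-5],[0,0,-8],[0,0,-11],[0,0,-14],[0,0,-17],[0,0,-20],[0,0,-21]]'

```text
clock: 7.75
eef_pos: [549.3, -162.4, 162.9]
tcp_rot: [-3.141, 0.0, 1.699]
contact_force: [-0.2, 0.5, -5.8]
opening: 0.457
grasp_force: 36.2
```

```bash
python3 - <<'E'
from fitb import *
r.grab_frame("top") # settle .05s
s=r.sense();T=tool(s);w=r.grab_frame("wrist");cv2.imwrite("pics/w4.png",w);c=cam("wrist",T)
d=r.cut_out("barrel","wrist");print(s["eef_pos"],s["tcp_rot"],s["clock"],[(x["p"],x["box"]) for x in d])
for x in d[:1]:
  R=fit([(c,x["mask"])],[*(s["eef_pos"]-[0,0,8]),s["tcp_rot"][2]]);print(np.round(R.x,3),np.round(R.fun,1))
  q=[*(s["eef_pos"]-[0,0,8]),s["tcp_rot"][2]];print(proj(c,cyl(q)).min(0),proj(c,cyl(q)).max(0))
print(s["contact_force"],tocmd([549.1,-160,165],[np.pi,0,1.6996]))
E
```

```text
[ 549.48899417 -163.06641702  162.93509676] [-3.14135157e+00  9.49622377e-04  1.69986199e+00] 7.8 [(0.85, [224.9, 10.8, 339.1, 364.4]), (0.16, [393.8, 219.9, 531.3, 340.0])]
[ 552.266 -142.752   91.58     1.741] [  0.    0.1   0.2 -36.7   0. ]
[226.53271381  11.88459469] [335.31189745 485.48900497]
[-0.46569217 -2.03764123 -4.79799354] (array([ 0.0006, -0.0002, -0.0022]), array([-0.02, -0.02, -0.08]))
```

View pics/w4.png

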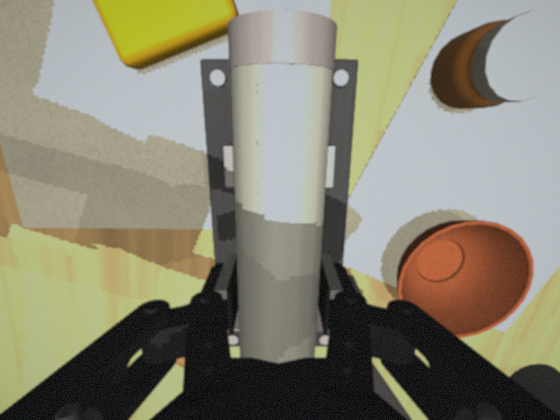

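The barrel hangs level and parallel to the stand (columns 227–338), with V-block A's edges symmetric on both sides of it. Lower it.

carry_out --delta_pos '[[0,0,0.02],[0,0,0.045],[0,0,0.065],[0,0,0.075],[0,0,0.08],[0,0,0.082],[0,0,0.082]]' --rot '[[0,0,0],[0,0,0],[0,0,0],[0,0,0],[0,0,0],[0,0,0],[0,0,0]]'

```text
clock: 8.78
eef_pos: [550.1, -160.2, 81.3]
tcp_rot: [3.141, 0.0, 1.7]
contact_force: [-0.1, -1.5, -4.9]
opening: 0.457
grasp_force: 36.1
```

carry_out --delta_pos '[[0,0,0.001],[0,0,0.002],[0,0,0.003],[0,0,0.004],[0,0,0.005]]' --rot '[[0,0,0],[0,0,0],[0,0,0],[0,0,0],[0,0,0]]'

```text
clock: 9.4
eef_pos: [549.7, -160.2, 75.8]
tcp_rot: [-3.142, -0.0, 1.7]
contact_force: [-0.5, -0.5, -5.0]
opening: 0.46
grasp_force: 36.1
```

carry_out --delta_pos '[[0,0,0.0007],[0,0,0.0014],[0,0,0.002],[0,0,0.002]]' --rot '[[0,0,0],[0,0,0],[0,0,0],[0,0,0]]'

```text
clock: 9.9
eef_pos: [550.0, -160.2, 74.6]
tcp_rot: [3.141, 0.0, 1.701]
contact_force: [-2.6, 0.7, 4.9]
opening: 0.455
grasp_force: 37.0
```

carry_out --delta_pos '[[0,0,0],[0,0,0],[0,0,0],[0,0,0],[0,0,0]]' --rot '[[0,0,0],[0,0,0],[0,0,0],[0,0,0],[0,0,0]]' --claw 0.075

```text
clock: 10.52
eef_pos: [549.8, -160.2, 73.8]
tcp_rot: [-3.142, -0.0, 1.7]
contact_force: [-0.5, 1.0, 0.5]
opening: 0.877
grasp_force: 0.0
```

carry_out --delta_pos '[[0,0,-0.015],[0,0,-0.04],[0,0,-0.08],[0,0,-0.11],[0.04,0,-0.12],[0.08,0,-0.12],[0.08,0,-0.12]]' --rot '[[0,0,0],[0,0,0],[0,0,0],[0,0,0],[0,0,0],[0,0,0],[0,0,0]]'

```text
clock: 11.4
eef_pos: [539.2, -78.9, 195.1]
tcp_rot: [3.141, -0.0, 1.703]
contact_force: [-0.0, -0.5, -0.3]
opening: 0.879
grasp_force: 0.0
```

```bash
python3 - <<'E'
from fitb import *
s=r.sense();T=tool(s);w=r.grab_frame("wrist");cv2.imwrite("pics/w5.png",w);c=cam("wrist",T)
d=r.cut_out("barrel","wrist");print(s["eef_pos"],s["tcp_rot"],s["clock"],[(x["p"],x["box"]) for x in d])
q=[549.1,-160,65,1.6996];print(proj(c,cyl(q)).min(0),proj(c,cyl(q)).max(0))
R=fit([(c,d[0]["mask"])],q);print(np.round(R.x,3),np.round(R.fun,1))
E
```

```text
[539.16712025 -78.90420871 195.07517094] [ 3.14074841e+00 -1.77770295e-04  1.70250138e+00] 11.4 [(0.91, [255.5, 175.6, 304.2, 363.8])]
[254.92849147 173.7802316 ] [302.01780573 395.60343005]
[ 552.231 -167.236   14.844    1.722] [-0.   0.   0.2 -8.8 -0. ]
```

View pics/w5.png

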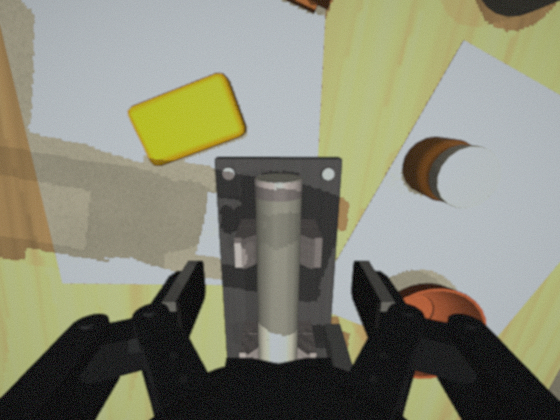

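The barrel lies in the V-blocks, parallel to the base (columns 255–304), with its free end at row 176. Its x in the stand frame is about -24. Next I close the fingers behind the free end.

carry_out --delta_pos '[[0.03,0,0],[0.06,0,0],[0.06,0,0.04],[0.06,0,0.08],[0.06,0,0.11],[0.06,0,0.123],[0.06,0,0.123],[0.06,0,0.123]]' --rot '[[0,0,0],[0,0,0],[0,0,0],[0,0,0],[0,0,0],[0,0,0],[0,0,0],[0,0,0]]' --claw 0.0

```text
clock: 12.5
eef_pos: [532.6, -21.6, 72.0]
tcp_rot: [3.14, 0.0, 1.7]
contact_force: [0.4, 0.5, 0.1]
opening: 0.002
grasp_force: 0.0
```

carry_out --delta_pos '[[-0.002,0,0],[-0.005,0,0],[-0.008,0,0],[-0.01,0,0],[-0.012,0,0]]' --rot '[[0,0,0],[0,0,0],[0,0,0],[0,0,0],[0,0,0]]'

```text
clock: 13.12
eef_pos: [533.3, -33.4, 70.9]
tcp_rot: [-3.142, -0.0, 1.7]
contact_force: [0.2, -0.3, -0.1]
opening: -0.001
grasp_force: 0.0
```

carry_out --delta_pos '[[-0.0015,0,0],[-0.003,0,0],[-0.0045,0,0],[-0.006,0,0],[-0.007,0,0],[-0.008,0,0],[-0.009,0,0],[-0.01,0,0]]' --rot '[[0,0,0],[0,0,0],[0,0,0],[0,0,0],[0,0,0],[0,0,0],[0,0,0],[0,0,0]]'

```text
clock: 14.12
eef_pos: [534.5, -42.5, 70.9]
tcp_rot: [-3.141, -0.001, 1.7]
contact_force: [-0.1, 6.1, 0.8]
opening: 0.002
grasp_force: 3.0
```

carry_out --delta_pos '[[-0.0013,0,0],[-0.0026,0,0],[-0.0039,0,0],[-0.0052,0,0],[-0.0065,0,0],[-0.0078,0,0],[-0.0091,0,0],[-0.0104,0,0]]' --rot '[[0,0,0],[0,0,0],[0,0,0],[0,0,0],[0,0,0],[0,0,0],[0,0,0],[0,0,0]]'

```text
clock: 15.12
eef_pos: [535.8, -52.7, 70.9]
tcp_rot: [-3.141, -0.001, 1.7]
contact_force: [0.5, 6.4, 0.6]
opening: -0.001
grasp_force: 3.1
```

carry_out --delta_pos '[[-0.001,0,0],[-0.002,0,0],[-0.003,0,0],[-0.004,0,0],[-0.005,0,0],[-0.006,0,0],[-0.007,0,0]]' --rot '[[0,0,0],[0,0,0],[0,0,0],[0,0,0],[0,0,0],[0,0,0],[0,0,0]]'

```text
clock: 16.0
eef_pos: [536.7, -59.6, 70.9]
tcp_rot: [-3.141, -0.001, 1.7]
contact_force: [-0.1, 6.2, 1.4]
opening: 0.003
grasp_force: 3.2
```

carry_out --delta_pos '[[-0.0008,0,0],[-0.0016,0,0],[-0.0023,0,0],[-0.003,0,0]]' --rot '[[0,0,0],[0,0,0],[0,0,0],[0,0,0]]'

```text
clock: 16.5
eef_pos: [537.1, -62.6, 70.9]
tcp_rot: [-3.141, -0.001, 1.7]
contact_force: [-0.3, 6.3, 2.3]
opening: 0.001
grasp_force: 3.2
```

carry_out --delta_pos '[[-0.0005,0,0],[-0.001,0,0]]' --rot '[[0,0,0],[0,0,0]]'

```text
clock: 16.75
eef_pos: [537.1, -63.6, 70.9]
tcp_rot: [-3.141, -0.001, 1.7]
contact_force: [0.5, 6.8, 1.2]
opening: -0.006
grasp_force: 3.2
```

carry_out --delta_pos '[[-0.0005,0,0],[-0.001,0,0]]' --rot '[[0,0,0],[0,0,0]]'

```text
clock: 17.0
eef_pos: [537.3, -64.6, 70.9]
tcp_rot: [-3.141, -0.001, 1.7]
contact_force: [-0.8, 6.5, 1.4]
opening: -0.001
grasp_force: 3.3
```

carry_out --delta_pos '[[-0.0005,0,0],[-0.001,0,0]]' --rot '[[0,0,0],[0,0,0]]'

```text
clock: 17.25
eef_pos: [537.4, -65.5, 70.9]
tcp_rot: [-3.141, -0.001, 1.7]
contact_force: [0.3, 5.3, 1.2]
opening: -0.005
grasp_force: 3.3
```

carry_out --delta_pos '[[-0.0005,0,0],[-0.001,0,0]]' --rot '[[0,0,0],[0,0,0]]'

```text
clock: 17.5
eef_pos: [537.4, -65.8, 70.9]
tcp_rot: [-3.141, -0.002, 1.699]
contact_force: [0.4, 14.1, 2.9]
opening: 0.0
grasp_force: 7.3
```

carry_out --delta_pos '[[-0.0005,0,0],[-0.0008,0,0]]' --rot '[[0,0,0],[0,0,0]]'

```text
clock: 17.75
eef_pos: [537.4, -65.8, 70.9]
tcp_rot: [-3.141, -0.003, 1.699]
contact_force: [-0.2, 19.9, 3.9]
opening: -0.001
grasp_force: 9.6
```

carry_out --delta_pos '[[0.0005,0,0],[0.0005,0,0]]' --rot '[[0,0,0],[0,0,0]]'

```text
clock: 18.0
eef_pos: [537.5, -65.8, 70.9]
tcp_rot: [-3.141, -0.003, 1.699]
contact_force: [-0.6, 14.2, 2.8]
opening: -0.0
grasp_force: 7.1
```

carry_out --delta_pos '[[-0.0001,0,0],[-0.0001,0,0],[-0.0001,0,0],[-0.0001,0,0],[-0.0001,0,0],[-0.0001,0,0],[-0.0001,0,0],[-0.0001,0,0]]' --rot '[[0,0,0],[0,0,0],[0,0,0],[0,0,0],[0,0,0],[0,0,0],[0,0,0],[0,0,0]]'

```text
clock: 19.0
eef_pos: [537.4, -65.8, 70.9]
tcp_rot: [-3.141, -0.003, 1.699]
contact_force: [0.2, 16.2, 4.2]
opening: 0.001
grasp_force: 7.4
```

carry_out --delta_pos '[[0.001,0,0],[0.003,0,0],[0.015,0,0],[0.03,0,-0.02],[0.03,0,-0.07],[0.03,0,-0.13],[0.03,0,-0.19],[0.03,0,-0.23]]' --rot '[[0,0,0],[0,0,0],[0,0,0],[0,0,0],[0,0,0],[0,0,0],[0,0,0],[0,0,0]]'

```text
clock: 20.0
eef_pos: [534.2, -37.6, 304.0]
tcp_rot: [3.139, 0.001, 1.7]
contact_force: [0.5, 0.6, -0.2]
opening: -0.002
grasp_force: 0.0
```

carry_out --delta_pos '[[-0.04,0.012,-0.01],[-0.085,0.03,-0.02],[-0.13,0.05,-0.03],[-0.178,0.069,-0.03],[-0.178,0.069,-0.03],[-0.178,0.069,-0.03]]' --rot '[[0,0,0],[0,0,0],[0,0,0],[0,0,0],[0,0,0],[0,0,0]]' --claw 0.0854

```text
clock: 20.75
eef_pos: [624.8, -205.0, 330.3]
tcp_rot: [-3.14, -0.001, 1.7]
contact_force: [0.2, 0.1, 0.3]
opening: 1.001
grasp_force: 0.0
```

```bash
python3 - <<'E'
from stand import *
s=r.sense();T=tool(s);np.save("T6.npy",T);w=r.grab_frame("wrist");c=cam("wrist",T)
d=r.cut_out("bar_handle","wrist");print(s["eef_pos"],s["clock"],[(x["p"],x["box"]) for x in d])
q=[552.3,-184.8,-1.442]
for th in(95,100,105):
    t=np.radians(th);H=[[x,48-125*np.cos(t),91+125*np.sin(t)] for x in(65,76,103,130)];print(th,proj(c,W(q,H)).round(1).tolist(),proj(cam("top"),W(q,H)).round(1).tolist())
v=w.copy()
cv2.imwrite("pics/w6.png",cv2.resize(v[140:420,140:513],(800,600),interpolation=cv2.INTER_CUBIC))
E
```

```text
[ 624.80759868 -205.00337762  330.28936757] 20.75 [(0.77, [253.6, 200.3, 294.1, 319.5])]
95 [[267.3, 254.5], [267.5, 265.8], [267.8, 292.4], [268.1, 317.4]] [[381.3, 182.3], [386.4, 181.7], [398.8, 180.1], [411.2, 178.5]]
100 [[279.8, 253.7], [279.8, 265.0], [279.7, 291.5], [279.7, 316.4]] [[380.3, 177.5], [385.4, 176.9], [397.8, 175.3], [410.1, 173.8]]
105 [[291.9, 252.5], [291.7, 263.7], [291.3, 290.0], [290.9, 314.8]] [[379.2, 172.9], [384.3, 172.3], [396.6, 170.7], [408.9, 169.2]]
```

View pics/w6.png

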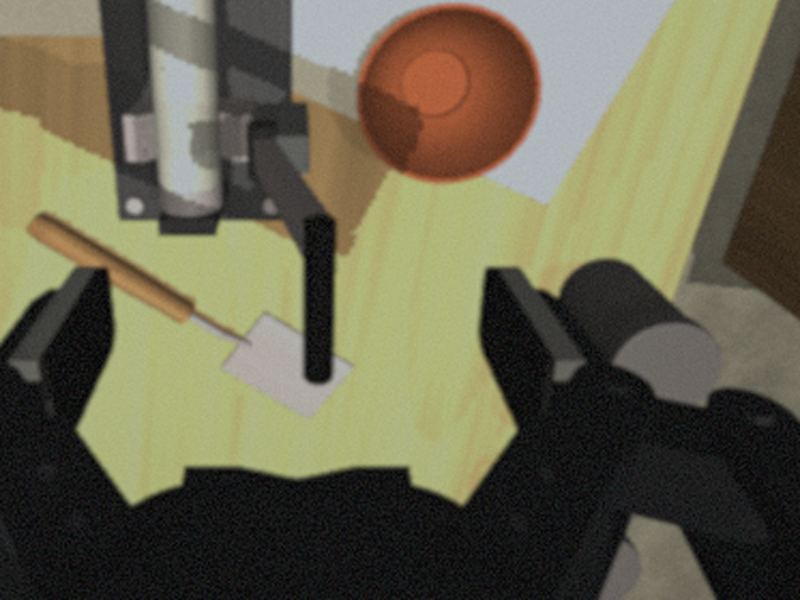

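The rod shows at column 288 with its end at row 317 (full-frame pixels). Both this view and the top view give a bar angle of about 104°. That puts the grip point at stand (103, 78, 212).

carry_out --delta_pos '[[-0.025,0.003,0],[-0.05,0.006,0.01],[-0.074,0.0083,0.04],[-0.074,0.0083,0.075],[-0.074,0.0083,0.1],[-0.074,0.0083,0.112],[-0.074,0.0083,0.112],[-0.074,0.0083,0.112]]' --rot '[[0,0,0],[0,0,0],[0,0,0],[0,0,0],[0,0,0],[0,0,0],[0,0,0],[0,0,0]]'

```text
clock: 21.85
eef_pos: [643.7, -278.4, 220.0]
tcp_rot: [3.14, 0.001, 1.7]
contact_force: [0.6, -0.4, 0.3]
opening: 1.001
grasp_force: 0.0
```

```bash
python3 - <<'E'
from stand import *
s=r.sense();T=tool(s);w=r.grab_frame("wrist");c=cam("wrist",T)
print(s["eef_pos"],s["clock"],s["contact_force"])
d=s["eef_pos"]-[552.3,-184.8,0];print("stand",d[0]*.1284-d[1]*.9917,d[0]*.9917+d[1]*.1284)
q=[552.3,-184.8,-1.442];t=np.radians(103.7)
print(proj(c,W(q,[[x,48-125*np.cos(t),91+125*np.sin(t)] for x in(65,103,130)])))
cv2.imwrite("pics/w7.png",cv2.resize(w,(800,600),interpolation=cv2.INTER_CUBIC))
E
```

```text
[ 643.65963486 -278.37270405  220.03346446] 21.85 [ 0.56140306 -0.35283592  0.34706092]
stand 104.52662772282649 78.58661468635572
[[278.24536571 209.70173536]
 [278.23239072 284.34666652]
 [278.22437409 330.37619938]]
```

View pics/w7.png

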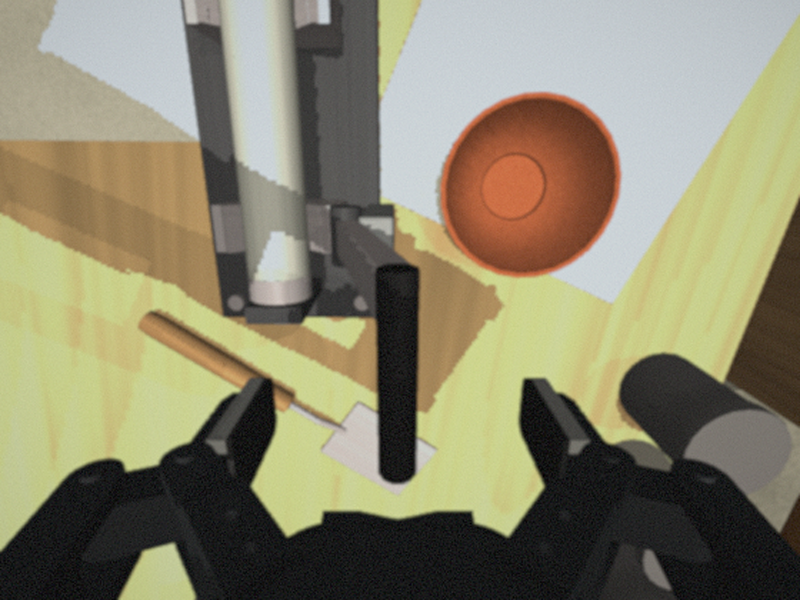

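The rod is centred between the fingers at column 278, as predicted, and the barrel sits against the stop. I close on the rod gently.

carry_out --delta_pos '[[0,0,0],[0,0,0],[0,0,0],[0,0,0],[0,0,0],[0,0,0],[0,0,0]]' --rot '[[0,0,0],[0,0,0],[0,0,0],[0,0,0],[0,0,0],[0,0,0],[0,0,0]]' --claw 0.008 --grip_force 25

```text
clock: 22.78
eef_pos: [643.1, -277.9, 219.0]
tcp_rot: [3.141, 0.0, 1.7]
contact_force: [0.1, 1.1, 1.5]
opening: 0.152
grasp_force: 24.4
```

```bash
cat > arc.py <<'E'
from h import *
import sys
s=r.sense();d=s["eef_pos"]-[552.3,-184.8,0];y=d[0]*.9917+d[1]*.1284;print("stand y,z",y,s["eef_pos"][2],s["contact_force"],s["clock"],s["opening"])
t0=float(sys.argv[1]) # current theta
for th in eval(sys.argv[2]):
    a,b=np.radians(t0),np.radians(th);print(th,"dy %.4f dz %.4f"%(-.125*(np.cos(b)-np.cos(a)),-.125*(np.sin(b)-np.sin(a))))
E
python3 arc.py 103.7 "range(101,-1,-3)"
```

```text
stand y,z 78.12571300024705 218.9981962768495 [0.12782554 1.06513464 1.53746093] 22.775 0.1515926935930797
101 dy -0.0058 dz -0.0013
98 dy -0.0122 dz -0.0023
95 dy -0.0187 dz -0.0031
92 dy -0.0252 dz -0.0035
89 dy -0.0318 dz -0.0035
86 dy -0.0383 dz -0.0033
83 dy -0.0448 dz -0.0026
80 dy -0.0513 dz -0.0017
77 dy -0.0577 dz -0.0004
74 dy -0.0641 dz 0.0013
71 dy -0.0703 dz 0.0033
68 dy -0.0764 dz 0.0055
65 dy -0.0824 dz 0.0082
62 dy -0.0883 dz 0.0111
59 dy -0.0940 dz 0.0143
56 dy -0.0995 dz 0.0178
53 dy -0.1048 dz 0.0216
50 dy -0.1100 dz 0.0257
47 dy -0.1149 dz 0.0300
44 dy -0.1195 dz 0.0346
41 dy -0.1239 dz 0.0394
38 dy -0.1281 dz 0.0445
35 dy -0.1320 dz 0.0497
32 dy -0.1356 dz 0.0552
29 dy -0.1389 dz 0.0608
26 dy -0.1420 dz 0.0666
23 dy -0.1447 dz 0.0726
20 dy -0.1471 dz 0.0787
17 dy -0.1491 dz 0.0849
14 dy -0.1509 dz 0.0912
11 dy -0.1523 dz 0.0976
8 dy -0.1534 dz 0.1040
5 dy -0.1541 dz 0.1105
2 dy -0.1545 dz 0.1171
```

carry_out --delta_pos '[[0,-0.0058,-0.0013],[0,-0.0122,-0.0023],[0,-0.0187,-0.0031],[0,-0.0252,-0.0035],[0,-0.0318,-0.0035],[0,-0.0383,-0.0033],[0,-0.0448,-0.0026],[0,-0.0513,-0.0017]]' --rot '[[0,0,0],[0,0,0],[0,0,0],[0,0,0],[0,0,0],[0,0,0],[0,0,0],[0,0,0]]'

```text
clock: 23.78
eef_pos: [591.5, -284.7, 220.4]
tcp_rot: [-3.141, 0.0, 1.7]
contact_force: [2.8, 2.3, 4.1]
opening: 0.153
grasp_force: 25.6
```

```bash
python3 arc.py 80 "range(77,55,-3)"
```

```text
stand y,z 26.09837921098101 220.41035088023114 [2.75790272 2.33340014 4.08600478] 23.775 0.15285994581764295
77 dy -0.0064 dz 0.0013
74 dy -0.0127 dz 0.0029
71 dy -0.0190 dz 0.0049
68 dy -0.0251 dz 0.0072
65 dy -0.0311 dz 0.0098
62 dy -0.0370 dz 0.0127
59 dy -0.0427 dz 0.0160
56 dy -0.0482 dz 0.0195
```

carry_out --delta_pos '[[0,-0.0064,0.0013],[0,-0.0127,0.0029],[0,-0.019,0.0049],[0,-0.0251,0.0072],[0,-0.0311,0.0098],[0,-0.037,0.0127],[0,-0.0427,0.016],[0,-0.0482,0.0195]]' --rot '[[0,0,0],[0,0,0],[0,0,0],[0,0,0],[0,0,0],[0,0,0],[0,0,0],[0,0,0]]'

```text
clock: 24.78
eef_pos: [543.8, -290.9, 200.8]
tcp_rot: [-3.141, 0.0, 1.7]
contact_force: [0.6, 0.0, 1.4]
opening: 0.155
grasp_force: 25.4
```

```bash
python3 arc.py 56 "range(53,31,-3)";python3 arc.py 32 "range(29,7,-3)"
```

```text
stand y,z -22.02225153717906 200.8470120556558 [0.5822533  0.04337267 1.44746084] 24.775 0.15542110616761837
53 dy -0.0053 dz 0.0038
50 dy -0.0104 dz 0.0079
47 dy -0.0154 dz 0.0122
44 dy -0.0200 dz 0.0168
41 dy -0.0244 dz 0.0216
38 dy -0.0286 dz 0.0267
35 dy -0.0325 dz 0.0319
32 dy -0.0361 dz 0.0374
stand y,z -22.02225153717906 200.8470120556558 [0.5822533  0.04337267 1.44746084] 24.775 0.15542110616761837
29 dy -0.0033 dz 0.0056
26 dy -0.0063 dz 0.0114
23 dy -0.0091 dz 0.0174
20 dy -0.0115 dz 0.0235
17 dy -0.0135 dz 0.0297
14 dy -0.0153 dz 0.0360
11 dy -0.0167 dz 0.0424
8 dy -0.0178 dz 0.0488
```

carry_out --delta_pos '[[0,-0.0053,0.0038],[0,-0.0104,0.0079],[0,-0.0154,0.0122],[0,-0.02,0.0168],[0,-0.0244,0.0216],[0,-0.0286,0.0267],[0,-0.0325,0.0319],[0,-0.0361,0.0374]]' --rot '[[0,0,0],[0,0,0],[0,0,0],[0,0,0],[0,0,0],[0,0,0],[0,0,0],[0,0,0]]'

```text
clock: 25.78
eef_pos: [508.3, -295.4, 163.3]
tcp_rot: [-3.142, -0.0, 1.7]
contact_force: [1.5, -0.4, 0.9]
opening: 0.15
grasp_force: 25.4
```

carry_out --delta_pos '[[0,-0.0033,0.0056],[0,-0.0063,0.0114],[0,-0.0091,0.0174],[0,-0.0115,0.0235],[0,-0.0135,0.0297],[0,-0.0153,0.036],[0,-0.0167,0.0424],[0,-0.0173,0.0455]]' --rot '[[0,0,0],[0,0,0],[0,0,0],[0,0,0],[0,0,0],[0,0,0],[0,0,0],[0,0,0]]'

```text
clock: 26.78
eef_pos: [491.4, -297.6, 117.7]
tcp_rot: [-3.142, -0.0, 1.7]
contact_force: [0.3, 0.0, 0.6]
opening: 0.154
grasp_force: 25.1
```

```bash
python3 arc.py 9.5 "[8,7,6,5,4,3,2,1,0]"
```

```text
stand y,z -74.9156975748123 117.70709394190834 [0.3060825  0.03145801 0.6389598 ] 26.775 0.15350404634583048
8 dy -0.0005 dz 0.0032
7 dy -0.0008 dz 0.0054
6 dy -0.0010 dz 0.0076
5 dy -0.0012 dz 0.0097
4 dy -0.0014 dz 0.0119
3 dy -0.0015 dz 0.0141
2 dy -0.0016 dz 0.0163
1 dy -0.0017 dz 0.0184
0 dy -0.0017 dz 0.0206
```

carry_out --delta_pos '[[0,-0.0005,0.0032],[0,-0.0008,0.0054],[0,-0.001,0.0076],[0,-0.0012,0.0097],[0,-0.0014,0.0119],[0,-0.0015,0.0141],[0,-0.0016,0.0163],[0,-0.0016,0.0172]]' --rot '[[0,0,0],[0,0,0],[0,0,0],[0,0,0],[0,0,0],[0,0,0],[0,0,0],[0,0,0]]'

```text
clock: 27.78
eef_pos: [489.9, -297.8, 100.9]
tcp_rot: [3.141, 0.0, 1.7]
contact_force: [1.0, 1.3, 1.2]
opening: 0.155
grasp_force: 24.8
```

carry_out --delta_pos '[[0,0,0.0005],[0,0,0.001],[0,0,0.0015]]' --rot '[[0,0,0],[0,0,0],[0,0,0]]'

```text
clock: 28.15
eef_pos: [489.8, -297.8, 99.5]
tcp_rot: [3.142, -0.0, 1.7]
contact_force: [2.1, 1.0, 0.9]
opening: 0.152
grasp_force: 24.7
```

carry_out --delta_pos '[[0,0,0.0005],[0,0,0.001]]' --rot '[[0,0,0],[0,0,0]]'

```text
clock: 28.4
eef_pos: [489.9, -297.8, 98.6]
tcp_rot: [3.141, 0.0, 1.7]
contact_force: [1.2, 0.7, 4.6]
opening: 0.151
grasp_force: 25.0
```

carry_out --delta_pos '[[0,0,0.0002],[0,0,0.0002]]' --rot '[[0,0,0],[0,0,0]]'

```text
clock: 28.65
eef_pos: [489.8, -297.8, 98.4]
tcp_rot: [3.142, 0.0, 1.7]
contact_force: [2.1, 1.2, 3.4]
opening: 0.153
grasp_force: 25.0
```

carry_out --delta_pos '[[0,0,0.0004],[0,0,0.0004]]' --rot '[[0,0,0],[0,0,0]]'

```text
clock: 28.9
eef_pos: [489.8, -297.9, 98.1]
tcp_rot: [3.142, 0.0, 1.7]
contact_force: [0.8, 1.1, 4.9]
opening: 0.151
grasp_force: 25.2
```

```bash
python3 - <<'E'
from h import *
f=[]
for i in range(4):
    r.grab_frame("wrist");s=r.sense();f.append(s["contact_force"])
print(np.round(f,1).tolist(),s["eef_pos"],s["clock"])
E
```

```text
[[1.7, 2.6, 5.6], [1.3, 1.8, 6.4], [1.0, 2.0, 5.7], [1.5, 0.9, 5.3]] [ 489.87535995 -297.86270821   98.11844412] 29.1
```

carry_out --delta_pos '[[0,0,0],[0,0,0],[0,0,0],[0,0,0]]' --rot '[[0,0,0],[0,0,0],[0,0,0],[0,0,0]]' --claw 0.045

```text
clock: 29.6
eef_pos: [489.7, -297.8, 97.7]
tcp_rot: [-3.141, -0.0, 1.7]
contact_force: [0.3, -1.1, -0.2]
opening: 0.527
grasp_force: 0.0
```

carry_out --delta_pos '[[0,0,-0.005],[0,0,-0.02],[0,0,-0.045],[0,0,-0.06],[0,0,-0.06],[0,0,-0.06]]' --rot '[[0,0,0],[0,0,0],[0,0,0],[0,0,0],[0,0,0],[0,0,0]]'

```text
clock: 30.35
eef_pos: [489.5, -297.6, 157.5]
tcp_rot: [-3.141, -0.0, 1.7]
contact_force: [-0.1, 0.7, -0.6]
opening: 0.524
grasp_force: 0.0
```

```bash
python3 - <<'E'
from stand import *
s=r.sense();T=tool(s);w=r.grab_frame("wrist");c=cam("wrist",T)
print(s["eef_pos"],s["clock"],s["contact_force"])
q=[552.3,-184.8,-1.442]
for t in(0,.02,.05): print(proj(c,W(q,[[x,48-125*np.cos(t),91+125*np.sin(t)] for x in(65,103,130)])).round(1).tolist())
cv2.imwrite("pics/w8.png",cv2.resize(w,(800,600),interpolation=cv2.INTER_CUBIC))
E
```

```text
[ 489.50904884 -297.6365926   157.48077159] 30.35 [-0.05871767  0.74799613 -0.63934944]
[[279.3, 182.4], [279.3, 237.6], [279.2, 273.1]]
[[279.4, 183.3], [279.3, 239.1], [279.3, 274.9]]
[[279.6, 184.6], [279.5, 241.4], [279.5, 277.7]]
```

View pics/w8.png

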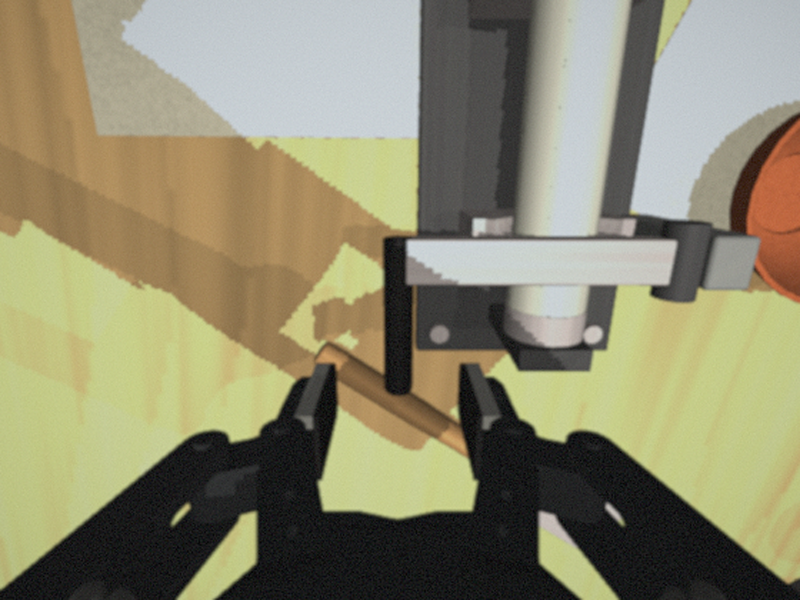

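The bar lies across the barrel, and the barrel's end is at the stop at about (545,340). The handle rod is at column 398, under the grasp centre. I now press it with closed fingertips.

carry_out --delta_pos '[[0,0,0],[0,0,0],[0,0,0],[0,0,0.01],[0,0,0.02],[0,0,0.027],[0,0,0.03],[0,0,0.03]]' --rot '[[0,0,0],[0,0,0],[0,0,0],[0,0,0],[0,0,0],[0,0,0],[0,0,0],[0,0,0]]' --claw 0.0

```text
clock: 31.4
eef_pos: [489.8, -297.8, 127.6]
tcp_rot: [-3.141, -0.0, 1.7]
contact_force: [-0.4, -0.1, -0.1]
opening: -0.002
grasp_force: 0.0
```

carry_out --delta_pos '[[0,0,0.0008],[0,0,0.0016],[0,0,0.0023]]' --rot '[[0,0,0],[0,0,0],[0,0,0]]'

```text
clock: 31.78
eef_pos: [489.9, -297.9, 125.7]
tcp_rot: [3.141, 0.0, 1.7]
contact_force: [0.4, 0.2, 0.0]
opening: 0.0
grasp_force: 0.0
```

carry_out --delta_pos '[[0,0,0.0005],[0,0,0.001]]' --rot '[[0,0,0],[0,0,0]]'

```text
clock: 32.02
eef_pos: [489.8, -297.8, 124.6]
tcp_rot: [3.142, -0.0, 1.7]
contact_force: [0.3, 0.5, -0.1]
opening: -0.002
grasp_force: 0.0
```

carry_out --delta_pos '[[0,0,0.0005],[0,0,0.001]]' --rot '[[0,0,0],[0,0,0]]'

```text
clock: 32.28
eef_pos: [489.8, -297.9, 123.5]
tcp_rot: [3.142, 0.0, 1.7]
contact_force: [-0.2, -0.4, 1.5]
opening: 0.004
grasp_force: 0.0
```

carry_out --delta_pos '[[0,0,0.0003],[0,0,0.0006]]' --rot '[[0,0,0],[0,0,0]]'

```text
clock: 32.52
eef_pos: [489.8, -297.9, 123.0]
tcp_rot: [3.142, 0.0, 1.7]
contact_force: [-0.2, -0.9, 0.5]
opening: -0.0
grasp_force: 0.0
```

carry_out --delta_pos '[[0,0,0.0003],[0,0,0.0006]]' --rot '[[0,0,0],[0,0,0]]'

```text
clock: 32.78
eef_pos: [489.8, -297.9, 122.5]
tcp_rot: [3.142, 0.0, 1.7]
contact_force: [-0.2, 0.5, 1.5]
opening: 0.002
grasp_force: 1.4
```

carry_out --delta_pos '[[0,0,0.0003],[0,0,0.0003]]' --rot '[[0,0,0],[0,0,0]]'

```text
clock: 33.02
eef_pos: [489.9, -297.9, 122.3]
tcp_rot: [3.141, 0.0, 1.7]
contact_force: [-0.7, 0.0, 4.7]
opening: 0.001
grasp_force: 2.3
```

Contact reads 4.7 N, so I press slightly further and hold.

carry_out --delta_pos '[[0,0,0.0001],[0,0,0.0001]]' --rot '[[0,0,0],[0,0,0]]'

```text
clock: 33.28
eef_pos: [489.8, -297.9, 122.2]
tcp_rot: [3.142, 0.0, 1.7]
contact_force: [-1.5, 1.7, 5.9]
opening: -0.0
grasp_force: 2.8
```

```bash
python3 - <<'E'
from h import *
f=[]
for i in range(3):
    r.grab_frame("wrist");s=r.sense();f.append(s["contact_force"])
print(np.round(f,1).tolist(),s["eef_pos"],s["clock"])
E
```

```text
[[-2.3, 0.3, 5.2], [-2.0, 1.2, 5.4], [-1.7, 0.8, 4.7]] [ 489.85958069 -297.86753874  122.19913262] 33.425
```

carry_out --delta_pos '[[0,0,0.0001],[0,0,0.0001],[0,0,0.0001],[0,0,0.0001],[0,0,0.0001],[0,0,0.0001],[0,0,0.0001]]' --rot '[[0,0,0],[0,0,0],[0,0,0],[0,0,0],[0,0,0],[0,0,0],[0,0,0]]'

```text
clock: 34.3
eef_pos: [489.9, -297.8, 122.2]
tcp_rot: [3.141, 0.0, 1.7]
contact_force: [-1.5, 0.4, 5.8]
opening: 0.004
grasp_force: 3.1
```

carry_out --delta_pos '[[0,0,-0.001],[0,0,-0.004],[0,0,-0.02],[0,0,-0.06],[0,0,-0.11],[0.05,0,-0.15],[0.1,0,-0.17],[0.1,0,-0.17]]' --rot '[[0,0,0],[0,0,0],[0,0,0],[0,0,0],[0,0,0],[0,0,0],[0,0,0],[0,0,0]]' --claw 0.0

```text
clock: 35.3
eef_pos: [477.3, -196.6, 294.9]
tcp_rot: [3.138, 0.002, 1.703]
contact_force: [-0.4, -0.2, 0.4]
opening: 0.002
grasp_force: 0.0
```

```bash
python3 - <<'E'
from h import *
s=r.sense();w=r.grab_frame("wrist");t=r.grab_frame("top");print(s["eef_pos"],s["clock"])
cv2.imwrite("pics/w9.png",cv2.resize(np.hstack([w,t]),(800,300)))
E
```

```text
[ 477.26587252 -196.59504659  294.90751928] 35.3
```

View pics/w9.png

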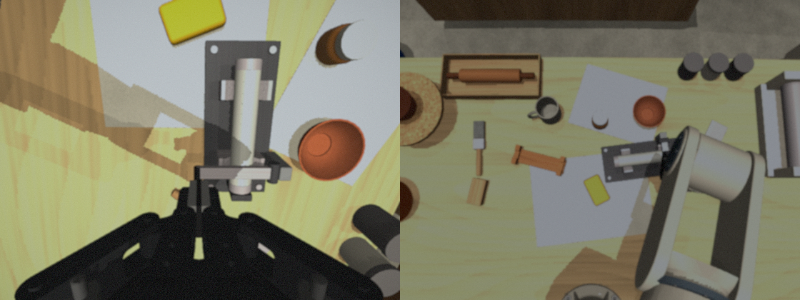

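The barrel is home against the stop with the bar across it at about (240,173), the robot is clear of everything, and the bystanders have not moved.

```bash
python3 -c "
from rig import r
print(r.sign_off())"
```

```text
the job is handed in; nothing more can be done
None
```

The job is done and handed in at about 35 s: the barrel was pushed home and held at about 15 N (briefly about 20 N on reaching the stop), the bar was brought down held in the gripper, its handle pressed at 5–6 N, and the bar is left lying on the barrel.

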